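Return the round bottles to the stands of their size

ROBOT

A 6-joint arm with a two-finger parallel gripper is mounted at the origin on a cart in front of the work surface, level with it; the furniture and walls round the work are solid. World frame = base frame: x ahead of the robot, y to its left, z up, the work surface at z = 0. Lengths are in m, angles in rad, forces in N, time in s.
With the tool pointing down it reaches from about 0.425 to 1.125 m from the base axis. Payload 14.9 kg.
Tool frame: the origin (TCP) lies where the fingers leave the gripper's body, on its centre line; the fingertips stand 78 mm ahead of it and the grasp point (between the pads) lies 60 mm ahead of it; z points along the fingers, y is the line along which they close (so a half turn about z gives the same grasp; the last joint's range is limited). The gripper opens to 91 mm and grips with 3 to 60 N. Pads are 32 mm wide; open, the fingers measure 118 mm over their backs; the gripper's body (76 mm by 178 mm) begins 60 mm behind the grasp point.
Start: joints at [1.206, 0.379, 1.734, -0, 1.028, -0.033], TCP at [0.228, 0.662, 0.292] pointing down, gripper open.
Joint ranges: [-2.77, 2.77], [-0.74, 2.19], [0, 2.66], [-1.06, 4.2], [0.31, 2.87], [-3.08, 3.08]. Speed limits (rad/s): [1.89, 1.89, 2.39, 3.14, 3.14, 3.14].

INTERFACE

Orientations are given as a unit quaternion [w, x, y, z].
In Python, from cell import sensors, cams, bot gives the robot as it stands. The module is installed in compiled form; this text tells all that it offers.
- The arm moves only by the tool arm_command, never from a script. Its argument "increments" is a list of rows, each a list of 2 entries, a list of its own where there are three numbers: the shift along the tool's x, y, z in units of 40 mm (1.0 is 40 mm), then the turn, a rotation vector about the tool's x, y, z in units of 0.1 rad (1.0 is 0.1 rad). In form: [[[tx, ty, tz], [rx, ry, rz]], ...]. A call has 1 to 12 rows; each row shifts and turns the commanded pose from where the row before left it, along the tool's axes as they then stand; what a row does not reach is not made up. A row lasts 1/8 s, in which the tool goes at most 62.5 mm and 10.7 degrees, less where a joint would pass 70% of its speed; a pose out of reach is approached as far as the arm can. A call with a number of a shift or a turn outside -1 to 1 is refused whole. A call with a gripper value outside its range is refused whole. "hand" is the gripper command: -1 is fully open, 1 is shut, values between are in proportion, set as the call begins (left out, the last holds). The fingers move at their own pace and stop on an object; "grip_force" is the grip in N (left out, the last holds). Time passes only in rows, so rows that do not move let the fingers close. It gives the time, the measured TCP pose, the force, the opening and the grip force at its end, in the units of the state.
- sensors.read_state(): the state, without advancing time (a new reading comes with each control period).
- cams.read_camera(name): name is "scene" or "top" or "wrist"; returns (picture, depth): 420x560x3 uint8, red, green, blue; 420x560 float32, m along the optical axis (not along the pixel's ray), 0 where there is no reading.
- cams.get_calibration(name): a dict with "fovy" (degrees; the focal length in pixels is half the picture's height over the tangent of half this angle, whatever the lens; pixels are square), "cx", "cy" (the principal point, pixels), "distortion" ([k1, k2, p1, p2, k3] as OpenCV has them; the pictures are not rectified), "eye" and "orientation" of the camera in the world; the wrist camera has in their place "hand_eye" (4x4, takes a point from camera to tool coordinates, whose origin is the TCP and whose axes are the flange's). Camera axes: x right, y up, looking along -z (the intrinsics and any distortion apply to the point x, -y, -z); pixel columns grow to the right and rows downward; lengths in m; the calibration is good to about 2 mm. A picture is of the moment at which its call begins: read the wrist's pose just before it. get_calibration takes no time and is no camera call.
- bot.sign_off(): hands the job in; it is judged then, once.
The state is a dict: "time": time; "qpos": joint angles; "dq": joint speeds; "joint_torque": joint torques, N m; "tool_pos": TCP position; "ee_rot": TCP orientation; "ft_force": force on the tool from outside, world axes, zero at the start; "ft_torque": the same for the moment, N m; "finger_gap": opening from 0.0 (shut) to 1.0 (fully open); "gripper_force": force on a finger pad.
Only numpy, scipy, OpenCV 4.12 (cv2) and the standard library are available. Lean on these libraries where they do the work, as an engineer would, in place of code of your own. Each camera call takes 0.05 s, during which the arm holds its last target. There are 200 camera calls.

TASK

Tidy the bench before the next run: put the four round bottles into the four round stands, each in the stand made for its size - the smallest bottle in the smallest stand, the two middle-sized ones in the two middle-sized stands (either way round), the large brown one in the largest. Keep the bottles upright, each ending flat on the floor of its stand inside the rim, and leave the two flat-sided reagent bottles where they are.

Things in the scene. Friction and masses are not known exactly. Their poses are not given: they have to be found in the camera images.
- bottle_small: The smallest bottle, white: a round bottle with screw cap, 28 mm in diameter and 58 mm tall, 20 g. The straight round body, up to about 40 mm, can be gripped from above across its 28 mm; the cap above is 15 mm wide. Origin: centre of its underside, z up along its axis. Stands loose on the counter, in any yaw.
- bottle_mid_1: One of two middle-sized white bottles, alike but for the colour of the cap: a round bottle with screw cap, 42 mm in diameter and 62 mm tall, 50 g. The straight round body, up to about 42 mm, can be gripped from above across its 42 mm; the cap above is 22 mm wide. Origin: centre of its underside, z up along its axis. Stands loose on the counter, in any yaw.
- bottle_mid_2: The other of the two middle-sized white bottles: a round bottle with screw cap, 42 mm in diameter and 62 mm tall, 50 g. The straight round body, up to about 42 mm, can be gripped from above across its 42 mm; the cap above is 22 mm wide. Origin: centre of its underside, z up along its axis. Stands loose on the counter, in any yaw.
- bottle_large: The large brown bottle: a round bottle with screw cap, 60 mm in diameter and 118 mm tall, 260 g. The straight round body, up to about 80 mm, can be gripped from above across its 60 mm; the cap above is 31 mm wide. Origin: centre of its underside, z up along its axis. Stands loose on the counter, in any yaw.
- stand_small: The smallest round bottle stand: a shallow grey dish with a dark rubber pad, fixed to the counter, for the smallest bottle. Inside 44 mm across at the floor, flaring to 48 mm at the mouth; 54 mm outside. Floor 3 mm above the counter, rim 10 mm above it. Origin: centre of its underside, on the counter; z up.
- stand_mid_1: One of two equal stands, the middle-sized round bottle stand: a shallow grey dish with a dark rubber pad, fixed to the counter, for either middle-sized bottle. Inside 58 mm across at the floor, flaring to 62 mm at the mouth; 68 mm outside. Floor 3 mm above the counter, rim 10 mm above it. Origin: centre of its underside, on the counter; z up.
- stand_mid_2: The other of the two equal stands, the middle-sized round bottle stand: a shallow grey dish with a dark rubber pad, fixed to the counter, for either middle-sized bottle. Inside 58 mm across at the floor, flaring to 62 mm at the mouth; 68 mm outside. Floor 3 mm above the counter, rim 10 mm above it. Origin: centre of its underside, on the counter; z up.
- stand_large: The largest round bottle stand: a shallow grey dish with a dark rubber pad, fixed to the counter, for the large brown bottle. Inside 76 mm across at the floor, flaring to 80 mm at the mouth; 86 mm outside. Floor 3 mm above the counter, rim 10 mm above it. Origin: centre of its underside, on the counter; z up.
- flat_1: A white plastic reagent bottle with flat sides, oblong seen from above, 39 by 56 mm, 88 mm tall with its off-centre cap; a bystander, stands loose on the counter. Origin: near the middle of its underside; the 56 mm side lies along its y axis.
- flat_2: A white plastic reagent bottle with flat sides, oblong seen from above, 39 by 56 mm, 88 mm tall with its off-centre cap; a bystander, stands loose on the counter. Origin: near the middle of its underside; the 56 mm side lies along its y axis.
There are look-alikes about, which are no part of the job. What is shaped like the bottle_mid_1 but orange is not meant.

How it is judged:
At the end, for the whole second after the job is handed in: Every round bottle stands in a stand of its size (the two middle-sized ones in different stands): within 12 mm of the stand's centre, its underside on the stand's floor (less than 5.5 mm above the counter), upright within 0.08 rad and at rest (horizontal distance between bottle_small and stand_small below 0.012 m and z of bottle_small in the frame of stand_small below 0.0055 m and horizontal distance between bottle_large and stand_large below 0.012 m and z of bottle_large in the frame of stand_large below 0.0055 m and ((horizontal distance between bottle_mid_1 and stand_mid_1 below 0.012 m and z of bottle_mid_1 in the frame of stand_mid_1 below 0.0055 m and horizontal distance between bottle_mid_2 and stand_mid_2 below 0.012 m and z of bottle_mid_2 in the frame of stand_mid_2 below 0.0055 m) or (horizontal distance between bottle_mid_1 and stand_mid_2 below 0.012 m and z of bottle_mid_1 in the frame of stand_mid_2 below 0.0055 m and horizontal distance between bottle_mid_2 and stand_mid_1 below 0.012 m and z of bottle_mid_2 in the frame of stand_mid_1 below 0.0055 m)) and angle between each of bottle_small, bottle_mid_1, bottle_mid_2, bottle_large's own z axis and vertical below 0.08 rad and linear speed of each of bottle_small, bottle_mid_1, bottle_mid_2, bottle_large below 0.02 m/s); the robot touches nothing.
It fails at once if a flat-sided bottle is moved by more than 20 mm or tipped (distance of any of flat_1, flat_2 from where it was at the start of the episode above 0.02 m or angle between any of flat_1, flat_2's own z axis and vertical above 0.4 rad).
It fails at once if a round bottle is tipped over (more than 0.8 rad from upright) (angle between any of bottle_small, bottle_mid_1, bottle_mid_2, bottle_large's own z axis and vertical above 0.8 rad).
It also fails if it takes over 122 s, if anything falls off the work surface, if the arm or the gripper's body presses on something with over 40 N, if the wrist force passes 120 N, or if a joint passes its speed limit or range.

## Working session

There is one attempt and no reset: what is moved stays moved. The work goes in short steps, Python scripts to look and compute and a tool call to move; the robot and the scene stay as the last step left them, time stands still between calls to the robot, and variables do not carry over. Pictures are saved under pics/ and viewed, at most 14 in all, crops included, and the job is handed in when it is done.

Besides the shell and the picture viewer there is one more tool, called after "Call:" as name(argument=value, ...), one argument or row to a line, values as JSON. arm_command: Moves the arm, as the interface text tells. Its arguments: {"type":"object","properties":{"increments":{"type":"array","items":{"type":"array"}},"hand":{"type":"number"},"grip_force":{"type":"number"}},"required":["increments"]}

```bash
mkdir -p pics; python3 - <<'E'
from cell import sensors,cams,bot
import cv2,numpy as np
s=sensors.read_state();print({k:np.round(v,3).tolist() for k,v in s.items()})
for n in ["scene","top"]:
    im,d=cams.read_camera(n);cv2.imwrite(f"pics/{n}0.png",im[:,:,::-1]);np.savez(f"{n}0.npz",im=im,d=d)
for n in ["scene","top","wrist"]: print(n,cams.get_calibration(n))
E
```

```text
{'time': 0.0, 'qpos': [1.206, 0.379, 1.735, 0.0, 1.029, -0.033], 'dq': [0.001, 0.002, -0.002, 0.0, 0.001, 0.001], 'joint_torque': [0.003, -76.373, -43.436, 0.065, 0.042, -0.0], 'tool_pos': [0.228, 0.662, 0.292], 'ee_rot': [-0.0, 0.165, 0.986, -0.001], 'ft_force': [-1.298, -0.297, -0.835], 'ft_torque': [0.005, 0.003, 0.014], 'gripper_force': 0.0, 'finger_gap': 0.996}
scene {'fovy': 46.621518356900836, 'cx': 280.89153282318557, 'cy': 208.27646940772212, 'distortion': array([-0.08619654,  0.        ,  0.        ,  0.        ,  0.        ]), 'eye': array([0.12411757, 0.28146121, 0.80925997]), 'orientation': array([-0.37719341, -0.13229404,  0.31763902,  0.85984235])}
top {'fovy': 54.50816205081003, 'cx': 274.10566945732813, 'cy': 204.32706901777706, 'distortion': array([0.03795823, 0.        , 0.        , 0.        , 0.        ]), 'eye': array([ 0.41090727, -0.17149439,  0.98056913]), 'orientation': array([-0.70105909, -0.07940091,  0.05878465,  0.7062266 ])}
wrist {'fovy': 59.81536846025254, 'cx': 286.4187778805236, 'cy': 211.90698731076128, 'distortion': array([-0.04314026,  0.        ,  0.        ,  0.        ,  0.        ]), 'hand_eye': array([[ 2.41437095e-05,  9.71287736e-01,  2.37907824e-01,
         6.66250297e-02],
       [ 9.99999790e-01, -1.77650515e-04,  6.23796476e-04,
         9.66736294e-04],
       [ 6.48150314e-04,  2.37907758e-01, -9.71287536e-01,
        -9.15267991e-02],
       [ 0.00000000e+00,  0.00000000e+00,  0.00000000e+00,
         1.00000000e+00]])}
```

View pics/top0.png

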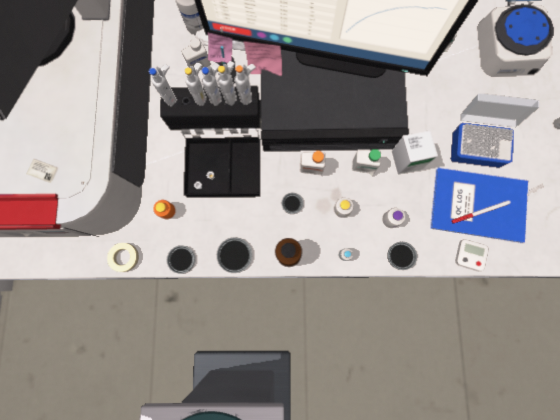

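View pics/scene0.png

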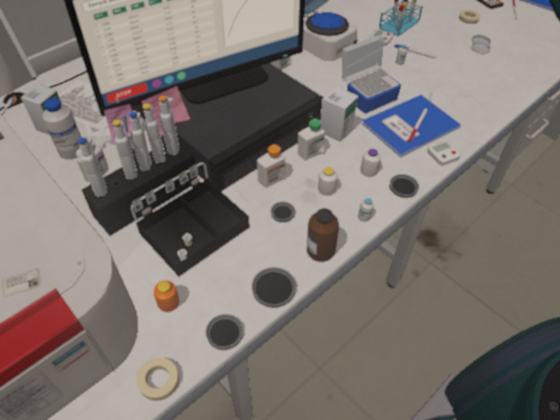

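```bash
cat > h.py <<'E'
import numpy as np,cv2
from scipy.spatial.transform import Rotation as R
from cell import cams,sensors
def q2R(q): return R.from_quat(np.r_[q[1:],q[0]]).as_matrix()
def pose(n,s=None):
    c=cams.get_calibration(n)
    if n!='wrist': return np.array(c['eye']),q2R(c['orientation']),c
    T=np.array(c['hand_eye']);r=q2R(s['ee_rot']);return r@T[:3,3]+s['tool_pos'],r@T[:3,:3],c
def K(c):
    f=210/np.tan(np.radians(c['fovy']/2));return np.array([[f,0,c['cx']],[0,f,c['cy']],[0,0,1.]])
def plane(n,uv,z,s=None):
    e,r,c=pose(n,s);p=cv2.undistortPoints(np.array(uv,float).reshape(-1,1,2),K(c),np.array(c['distortion'])).reshape(-1,2)
    d=np.c_[p[:,0],-p[:,1],-np.ones(len(p))]@r.T
    return e+d*((z-e[2])/d[:,2])[:,None]
def project(n,P,s=None):
    e,r,c=pose(n,s);q=(np.array(P,float).reshape(-1,3)-e)@r*[1,-1,-1]
    return cv2.projectPoints(q,np.zeros(3),np.zeros(3),K(c),np.array(c['distortion']))[0].reshape(-1,2)
def cloud(n,d,s=None):
    e,r,c=pose(n,s);h,w=d.shape;uv=np.stack(np.meshgrid(np.arange(w),np.arange(h)),-1).reshape(-1,1,2).astype(float)
    p=cv2.undistortPoints(uv,K(c),np.array(c['distortion'])).reshape(-1,2)
    return ((np.c_[p[:,0],-p[:,1],-np.ones(len(p))]*d.reshape(-1,1))@r.T+e).reshape(h,w,3)
E
python3 - <<'E'
from h import *
G={'top':dict(ss=(291,203),m1=(181,259),m2=(401,256),sl=(233,255)),'scene':dict(ss=(283,212),m1=(225,331),m2=(403,185),sl=(274,287))}
C={'top':dict(yel=(345,205),pur=(398,216),blue=(347,254),brn=(289,250)),'scene':dict(yel=(328,174),pur=(373,155),blue=(367,202),brn=(324,217))}
H=dict(yel=.062,pur=.062,blue=.058,brn=.118)
hue=dict(yel=(15,35),pur=(120,150),blue=(85,110))
for n in ['top','scene']:
    z=np.load(n+'0.npz');im,d=z['im'],z['d'];hsv=cv2.cvtColor(im,cv2.COLOR_RGB2HSV)
    for k,(u,v) in G[n].items():
        m=(hsv[...,2]<75).astype(np.uint8);cc,lab,st,ce=cv2.connectedComponentsWithStats(m)
        x=lab[v,u];print(n,k,st[x],ce[x].round(1),plane(n,ce[x],.004)[0].round(4))
    cl=cloud(n,d)
    for k,(u,v) in C[n].items():
        if k in hue:
            a=np.zeros(hsv.shape[:2],np.uint8);a[v-14:v+15,u-14:u+15]=1
            m=((hsv[...,0]>=hue[k][0])&(hsv[...,0]<=hue[k][1])&(hsv[...,1]>70)).astype(np.uint8)*a
            cc,lab,st,ce=cv2.connectedComponentsWithStats(m);x=1+np.argmax(st[1:,4]);uv=ce[x];info=st[x]
            
        else: uv=(u,v);info=''
        print(n,k,info,np.round(uv,1),plane(n,uv,H[k]-.005)[0].round(4))
        b=cl[v-45:v+46,u-45:u+46].reshape(-1,3);c0=plane(n,uv,H[k])[0]
        b=b[np.hypot(*(b-c0)[:,:2].T)<.05];t=b[b[:,2]>H[k]-.006];print('  cloud top',t[:,:].mean(0).round(4),len(t),t[:,:2].min(0).round(3),t[:,:2].max(0).round(3))
    if n=='top':
        for nm,uv in dict(flat1=(313,161),flat2=(368,159),decoy=(163,208),lcd=(473,255),tape=(123,257),boxcorner=(415,152)).items(): print(nm,cl[uv[1],uv[0]].round(3))
        t=cl[...,2];print('edge',cl[270:280:2,200].round(3).tolist())
    big=np.vstack([np.hstack([cv2.resize(im[v-25:v+25,u-25:u+25],(200,200),interpolation=2) for u,v in D.values()]) for D in (G[n],C[n])])
    cv2.imwrite(f'pics/crop_{n}.png',big[...,::-1])
E
```

```text
top ss [283 196  17  15 196] [291.5 203.1] [ 0.6074 -0.1857  0.004 ]
top m1 [169 249  23  22 386] [180.4 259.2] [0.4734 0.0813 0.004 ]
top m2 [390 245  23  22 399] [401.1 255.5] [ 0.4789 -0.4417  0.004 ]
top sl [219 241  30  29 688] [233.8 255. ] [ 0.4822 -0.0463  0.004 ]
top yel [340 200  10  10  81] [344.7 204.4] [ 0.5922 -0.307   0.057 ]
  cloud top [ 0.5915 -0.3072  0.0597] 72 [ 0.581 -0.317] [ 0.603 -0.298]
top pur [393 211  10   9  67] [397.4 215. ] [ 0.5667 -0.4248  0.057 ]
  cloud top [ 0.5661 -0.4241  0.0601] 75 [ 0.556 -0.435] [ 0.576 -0.414]
top blue [345 251   6   6  30] [347.4 253.6] [ 0.4802 -0.3092  0.053 ]
  cloud top [ 0.4804 -0.309   0.0553] 34 [ 0.475 -0.315] [ 0.488 -0.303]
top brn  [289 250] [ 0.484  -0.1776  0.113 ]
  cloud top [ 0.4839 -0.1757  0.1159] 170 [ 0.469 -0.19 ] [ 0.499 -0.161]
flat1 [ 0.694 -0.236  0.068]
flat2 [ 0.697 -0.363  0.065]
decoy [0.587 0.111 0.062]
lcd [ 0.479 -0.602  0.013]
tape [ 0.48   0.221 -0.001]
boxcorner [ 0.7   -0.459  0.103]
edge [[0.448, 0.035, -0.003], [0.443, 0.034, -0.001], [0.438, 0.035, -0.004], [0.434, 0.034, -0.003], [0.4
[... 157 characters left out ...]
]
scene m2 [393 178  22  17 283] [403.6 185.8] [ 0.4782 -0.4417  0.004 ]
scene sl [256 272  36  32 902] [273.4 287.7] [ 0.4813 -0.044   0.004 ]
scene yel [324 167  10   9  67] [328.2 170.9] [ 0.5932 -0.3068  0.057 ]
  cloud top [ 0.5905 -0.3022  0.0614] 75 [ 0.581 -0.314] [ 0.602 -0.292]
scene pur [369 150   8   6  39] [372.5 152.2] [ 0.5668 -0.4246  0.057 ]
  cloud top [ 0.5647 -0.42    0.0614] 65 [ 0.555 -0.432] [ 0.576 -0.409]
scene blue [366 199   5   5  21] [368.  200.8] [ 0.4805 -0.3081  0.053 ]
  cloud top [ 0.4786 -0.3049  0.0572] 38 [ 0.472 -0.312] [ 0.487 -0.299]
scene brn  [324 217] [ 0.4812 -0.1704  0.113 ]
  cloud top [ 0.4825 -0.1708  0.1173] 196 [ 0.466 -0.187] [ 0.499 -0.156]
```

View pics/crop_top.png

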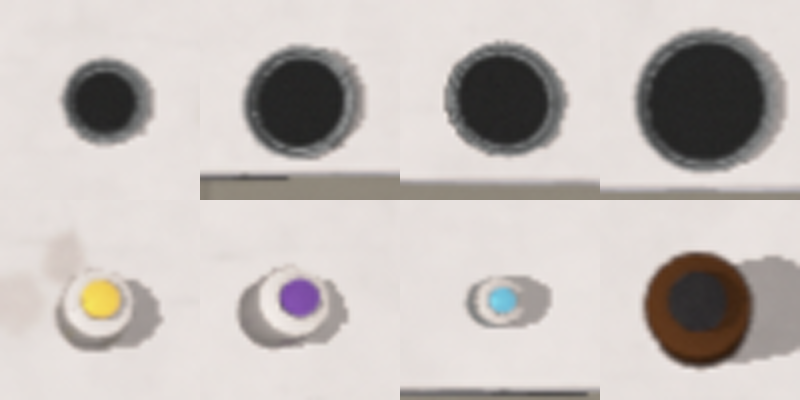

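The crops confirm yellow- and purple-cap white bottles as the mid ones (top px (345,204), (397,215)). The orange body at (163,208) is the look-alike and stays put. Blue-cap (347,254) is the small one, brown (289,250) the large one. Stands by ring size: small (291,203), mid (180,259) and (401,256), large (234,255).

```bash
python3 - <<'E'
from h import *
for n in ['top','scene']:
    c=cloud(n,np.load(n+'0.npz')['d']).reshape(-1,3)
    for x0 in np.arange(.2,.7,.1):
        print(n,round(x0,1),[ (lambda t: round(float(np.percentile(t,99)),2) if len(t)>5 else None)(c[(abs(c[:,0]-x0-.05)<.05)&(abs(c[:,1]-y-.05)<.05),2]) for y in np.arange(-.5,.8,.1)])
E
```

```text
top 0.2 [-0.7, -0.7, -0.7, -0.7, -0.7, -0.7, -0.7, -0.7, -0.7, -0.7, -0.7, -0.7, -0.7]
top 0.3 [-0.7, -0.7, -0.7, -0.7, -0.7, -0.7, -0.7, -0.7, -0.7, -0.7, -0.7, -0.7, -0.7]
top 0.4 [0.01, 0.06, 0.09, 0.98, 0.01, 0.01, 0.02, 0.02, 0.0, 0.0, 0.0, -0.7, -0.7]
top 0.5 [0.06, 0.06, 0.05, 0.1, 0.01, 0.01, 0.21, 0.22, 0.23, 0.14, 0.0, None, None]
top 0.6 [0.11, 0.09, 0.09, 0.04, 0.04, 0.04, 0.53, 0.22, 0.22, None, None, None, None]
scene 0.2 [-0.7, -0.7, -0.7, -0.71, None, None, None, None, None, None, None, None, None]
scene 0.3 [-0.7, -0.7, -0.7, -0.7, -0.7, None, None, None, None, None, None, None, None]
scene 0.4 [0.01, 0.06, 0.05, 0.12, 0.01, 0.01, 0.02, 0.02, 0.0, None, None, None, None]
scene 0.5 [0.06, 0.06, 0.06, 0.09, 0.01, 0.01, 0.56, 0.56, 0.23, 0.18, None, None, None]
scene 0.6 [0.11, 0.09, 0.09, 0.04, 0.04, 0.04, 0.58, 0.22, 0.22, None, None, None, None]
```

Call:
arm_command(
  increments=[
    [[0,0,0],[0,0,-0.83]],
    [[0,0,0],[0,0,-0.83]],
    [[0,0,0],[0,0,-0.83]],
    [[0,0,0],[0,0,-0.82]],
  ],
  hand=-1,
)

```text
time: 0.6
tool_pos: [0.228, 0.6616, 0.2918]
ee_rot: [-0.0, -0.001, 1.0, -0.0]
ft_force: [-0.3, -1.0, 0.2]
finger_gap: 1.0
gripper_force: 0.0
```

Call:
arm_command(
  increments=[
    [[-0.358,-0.92,0],[0,0,0]],
    [[-0.358,-0.92,0],[0,0,0]],
    [[-0.358,-0.92,0],[0,0,0]],
    [[-0.358,-0.92,0],[0,0,0]],
    [[-0.358,-0.92,0],[0,0,0]],
    [[-0.358,-0.92,0],[0,0,0]],
    [[-0.358,-0.92,0],[0,0,0]],
    [[-0.358,-0.92,0],[0,0,0]],
    [[-0.358,-0.92,0],[0,0,0]],
    [[-0.358,-0.92,0],[0,0,0]],
    [[-0.358,-0.92,0],[0,0,0]],
    [[-0.358,-0.92,0],[0,0,0]],
  ],
)

```text
time: 2.1
tool_pos: [0.3997, 0.2188, 0.2922]
ee_rot: [-0.0, 0.0, 1.0, -0.0]
ft_force: [0.2, -0.2, -0.4]
finger_gap: 1.001
gripper_force: 0.0
```

Call:
arm_command(
  increments=[
    [[-0.167,-0.917,0],[0,0,0]],
    [[-0.167,-0.917,0],[0,0,0]],
    [[-0.167,-0.917,0],[0,0,0]],
    [[-0.167,-0.917,0],[0,0,0]],
    [[-0.167,-0.917,0],[0,0,0]],
    [[-0.167,-0.917,0],[0,0,0]],
    [[0,0,0],[0,0,0]],
  ],
)

```text
time: 2.98
tool_pos: [0.4395, -0.0016, 0.2921]
ee_rot: [-0.0, 0.002, 1.0, -0.0]
ft_force: [0.8, 0.8, -0.1]
finger_gap: 0.999
gripper_force: 0.0
```

Call:
arm_command(
  increments=[
    [[-0.265,-0.881,0],[0,0,0]],
    [[-0.265,-0.881,0],[0,0,0]],
    [[-0.265,-0.881,0],[0,0,0]],
    [[-0.265,-0.881,0],[0,0,0]],
    [[-0.265,-0.881,0],[0,0,0]],
    [[-0.265,-0.881,0],[0,0,0]],
    [[-0.265,-0.881,0],[0,0,0]],
    [[-0.265,-0.881,0],[0,0,0]],
    [[-0.265,-0.881,0],[0,0,0]],
    [[-0.265,-0.881,0],[0,0,0]],
    [[-0.265,-0.881,0],[0,0,0]],
    [[-0.265,-0.881,0],[0,0,0]],
  ],
)

```text
time: 4.47
tool_pos: [0.567, -0.4231, 0.2919]
ee_rot: [-0.0, 0.0, 1.0, 0.0]
ft_force: [0.1, 0.6, -0.1]
finger_gap: 0.999
gripper_force: 0.0
```

```bash
python3 - <<'E'
from h import *
s=sensors.read_state();im,d=cams.read_camera('wrist');cv2.imwrite('pics/w1.png',im[...,::-1]);np.savez('w1.npz',im=im,d=d)
print(s['tool_pos'],s['qpos'])
hsv=cv2.cvtColor(im,cv2.COLOR_RGB2HSV);p=project('wrist',[[.5667,-.4247,.057]],s)[0];print(p)
for nm,lo,hi in (('pur',120,150),('blue',85,110),('yel',15,35)):
    m=((hsv[...,0]>=lo)&(hsv[...,0]<=hi)&(hsv[...,1]>90)).astype(np.uint8)
    cc,lab,st,ce=cv2.connectedComponentsWithStats(m)
    for i in range(1,cc):
        if 150<st[i,4]<8000: print(nm,st[i],plane('wrist',ce[i],.057,s)[0].round(4))
E
```

```text
[ 0.56699275 -0.42309827  0.29185752] [-6.74055984e-01  3.90873375e-01  1.71799444e+00  1.77319399e-04
  1.03342585e+00 -2.24460534e+00]
[283.7338235  197.25897685]
pur [275 187  23  23 424] [ 0.5673 -0.4227  0.057 ]
blue [411  92  17  17 224] [ 0.4807 -0.3076  0.057 ]
yel [401 214  25  23 453] [ 0.5929 -0.3043  0.057 ]
yel [  60  254   38   65 1235] [ 0.6556 -0.6313  0.057 ]
yel [ 476  254   38   65 1259] [ 0.6557 -0.2133  0.057 ]
yel [ 268  327  292   24 4816] [ 0.7156 -0.2857  0.057 ]
```

View pics/w1.png

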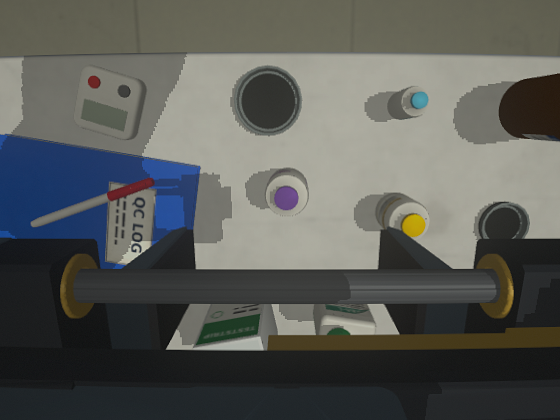

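The wrist view shows the purple cap at (286,198), the mid stand at (268,100), the small bottle at (415,100) and yellow at (413,223). These agree with the fixed cameras within 2 mm.

Call:
arm_command(
  increments=[
    [[0,0,0.7],[0,0,0]],
    [[0,0,0.7],[0,0,0]],
    [[0,0,0.7],[0,0,0]],
    [[0,0,0.7],[0,0,0]],
    [[0,0,0.7],[0,0,0]],
    [[0,0,0.7],[0,0,0]],
    [[0,0,0.5],[0,0,0]],
    [[0,0,0.3],[0,0,0]],
    [[0,0,0],[0,0,0]],
  ],
)

```text
time: 5.65
tool_pos: [0.5662, -0.4227, 0.0917]
ee_rot: [-0.0, 0.0, 1.0, 0.0]
ft_force: [0.6, -0.0, 0.1]
finger_gap: 1.003
gripper_force: 0.0
```

Call:
arm_command(
  increments=[
    [[0,0,0],[0,0,0]],
    [[0,0,0],[0,0,0]],
    [[0,0,0],[0,0,0]],
    [[0,0,0],[0,0,0]],
    [[0,0,0],[0,0,0]],
    [[0,0,0],[0,0,0]],
    [[0,0,0],[0,0,0]],
    [[0,0,0],[0,0,0]],
  ],
  hand=1,
  grip_force=12,
)

```text
time: 6.65
tool_pos: [0.5663, -0.423, 0.0923]
ee_rot: [0.0, 0.0, 1.0, -0.0]
ft_force: [-0.3, -0.2, 1.1]
finger_gap: 0.456
gripper_force: 11.9
```

```bash
python3 - <<'E'
from h import *
z=np.load('w1.npz');im=z['im'];s=dict(tool_pos=np.array([.56699,-.4231,.29186]),ee_rot=[0,0,1,0])
g=cv2.cvtColor(im,cv2.COLOR_RGB2GRAY)
for nm,(u,v),r in (('m2',(268,99),40),('ss',(503,224),32),):
    m=np.zeros_like(g);m[v-r:v+r,u-r:u+r]=(g<70)[v-r:v+r,u-r:u+r]
    cc,lab,st,ce=cv2.connectedComponentsWithStats(m);i=1+np.argmax(st[1:,4]);print(nm,st[i],ce[i],plane('wrist',ce[i],.004,s)[0].round(4))
E
```

```text
m2 [ 242   74   53   55 2295] [267.92026144 100.68191721] [ 0.4791 -0.4409  0.004 ]
ss [ 475  202   60   54 2255] [504.12549889 233.46075388] [ 0.6179 -0.1823  0.004 ]
```

Call:
arm_command(
  increments=[
    [[0,0,-0.5],[0,0,0]],
    [[0,0,-0.5],[0,0,0]],
    [[0.545,-0.1125,0],[0,0,0]],
    [[0.545,-0.1125,0],[0,0,0]],
    [[0.545,-0.1125,0],[0,0,0]],
    [[0.545,-0.1125,0],[0,0,0]],
    [[0,0,0],[0,0,0]],
    [[0,0,0.3],[0,0,0]],
    [[0,0,0.3],[0,0,0]],
    [[0,0,0.2],[0,0,0]],
    [[0,0,0.1],[0,0,0]],
    [[0,0,0],[0,0,0]],
  ],
)

```text
time: 8.15
tool_pos: [0.4792, -0.4408, 0.096]
ee_rot: [-0.0, 0.0, 1.0, 0.0]
ft_force: [-0.6, 1.1, -0.6]
finger_gap: 0.452
gripper_force: 11.9
```

Call:
arm_command(
  increments=[
    [[0,0,0],[0,0,0]],
    [[0,0,0],[0,0,0]],
    [[0,0,0],[0,0,0]],
    [[0,0,0],[0,0,0]],
    [[0,0,-0.3],[0,0,0]],
    [[0,0,-0.6],[0,0,0]],
    [[0,0,-1],[0,0,0]],
    [[0,0,-1],[0,0,0]],
  ],
  hand=-1,
)

```text
time: 9.15
tool_pos: [0.4791, -0.441, 0.2152]
ee_rot: [0.0, 0.0, 1.0, -0.0]
ft_force: [0.3, 0.2, -0.7]
finger_gap: 0.998
gripper_force: 0.0
```

Call:
arm_command(
  increments=[
    [[-0.57,0.68,0],[0,0,0]],
    [[-0.57,0.68,0],[0,0,0]],
    [[-0.57,0.68,0],[0,0,0]],
    [[-0.57,0.68,0],[0,0,0]],
    [[-0.57,0.68,0],[0,0,0]],
    [[0,0,0],[0,0,0]],
  ],
)

```text
time: 9.9
tool_pos: [0.5945, -0.3036, 0.2141]
ee_rot: [0.001, -0.001, 1.0, -0.0]
ft_force: [-0.4, -0.4, 0.5]
finger_gap: 1.001
gripper_force: 0.0
```

```bash
cat >> h.py <<'E'
def look(name,items,view=True):
    """items: (label,kind,xyz guess[,hue]); refine each blob near its guess in the wrist picture"""
    s=sensors.read_state();im,d=cams.read_camera('wrist');cv2.imwrite(f'pics/{name}.png',im[...,::-1])
    hsv=cv2.cvtColor(im,cv2.COLOR_RGB2HSV);print(np.round(s['tool_pos'],4))
    for l,P,r,f in items:
        u,v=project('wrist',[P],s)[0];a=np.zeros(hsv.shape[:2],np.uint8);cv2.circle(a,(int(u),int(v)),r,1,-1)
        cc,lab,st,ce=cv2.connectedComponentsWithStats(a*f(hsv).astype(np.uint8))
        if cc<2: print(l,'none at',u,v);continue
        i=1+np.argmax(st[1:,4]);print(l,st[i],plane('wrist',ce[i],P[2],s)[0].round(4))
def hue(a,b): return lambda h:(h[...,0]>=a)&(h[...,0]<=b)&(h[...,1]>90)
dark=lambda h:h[...,2]<70
E
python3 - <<'E'
from h import *
look('w2',[('pur',(.479,-.441,.063),25,hue(120,150)),('yel',(.593,-.305,.06),30,hue(15,35)),('blue',(.48,-.308,.055),25,hue(85,110))])
E
```

```text
[ 0.5945 -0.3036  0.2141]
pur [ 51  27  33  37 938] [ 0.4795 -0.4413  0.063 ]
yel [269 202  31  31 780] [ 0.5922 -0.3047  0.06  ]
blue [270  35  23  24 426] [ 0.4805 -0.3065  0.055 ]
```

View pics/w2.png

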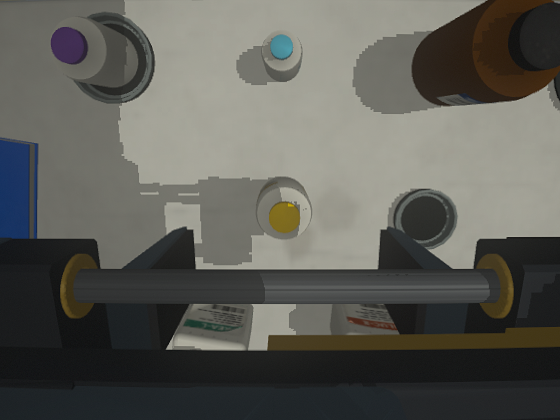

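Purple stands inside its stand (px (100,55)). Yellow is centred between the fingers at (284,217).

Call:
arm_command(
  increments=[
    [[0.05,-0.03,0.6],[0,0,0]],
    [[0,0,0.6],[0,0,0]],
    [[0,0,0.6],[0,0,0]],
    [[0,0,0.6],[0,0,0]],
    [[0,0,0.4],[0,0,0]],
    [[0,0,0.25],[0,0,0]],
    [[0,0,0],[0,0,0]],
  ],
)

```text
time: 10.82
tool_pos: [0.5911, -0.3061, 0.0897]
ee_rot: [-0.0, 0.0, 1.0, 0.0]
ft_force: [-0.4, 0.4, -0.2]
finger_gap: 0.999
gripper_force: 0.0
```

Call:
arm_command(
  increments=[
    [[0,0,0],[0,0,0]],
    [[0,0,0],[0,0,0]],
    [[0,0,0],[0,0,0]],
    [[0,0,0],[0,0,0]],
    [[0,0,0],[0,0,0]],
    [[0,0,0],[0,0,0]],
    [[0,0,0],[0,0,0]],
    [[0,0,0],[0,0,0]],
  ],
  hand=1,
  grip_force=12,
)

```text
time: 11.82
tool_pos: [0.5912, -0.3062, 0.0903]
ee_rot: [0.0, 0.0, 1.0, -0.0]
ft_force: [-0.2, 0.9, 0.8]
finger_gap: 0.449
gripper_force: 12.0
```

Call:
arm_command(
  increments=[
    [[0,0,-0.7],[0,0,0]],
    [[0,0,-0.8],[0,0,0]],
    [[0,0,-0.9],[0,0,0]],
    [[0,0,-0.9],[0,0,0]],
    [[0,0,-0.7],[0,0,0]],
    [[0.3,0.81,0],[0,0,0]],
    [[0.3,0.81,0],[0,0,0]],
    [[0.3,0.81,0],[0,0,0]],
    [[0.3,0.81,0],[0,0,0]],
    [[0.3,0.81,0],[0,0,0]],
    [[0.3,0.81,0],[0,0,0]],
    [[0.3,0.81,0],[0,0,0]],
  ],
)

```text
time: 13.32
tool_pos: [0.5068, -0.0784, 0.2502]
ee_rot: [0.0, 0.0, 1.0, 0.0]
ft_force: [0.1, 0.8, -0.1]
finger_gap: 0.451
gripper_force: 12.0
```

Call:
arm_command(
  increments=[
    [[0.3,0.81,0],[0,0,0]],
    [[0,0,0],[0,0,0]],
  ],
)

```text
time: 13.58
tool_pos: [0.4946, -0.0455, 0.2502]
ee_rot: [-0.0, -0.001, 1.0, 0.0]
ft_force: [0.7, -0.2, 0.2]
finger_gap: 0.446
gripper_force: 12.0
```

```bash
python3 - <<'E'
from h import *
look('w3',[('m1',(.473,.083,.004),45,dark),('sl',(.482,-.045,.004),55,dark),('yel',(.495,-.046,.21),45,hue(15,35))])
E
```

```text
[ 0.4946 -0.0455  0.2502]
m1 [ 395  146   55   55 2314] [0.4728 0.0829 0.004 ]
sl [ 249  145   76   74 4373] [ 0.4821 -0.045   0.004 ]
yel [ 258  304   60   38 1842] [ 0.5052 -0.0444  0.21  ]
```

View pics/w3.png

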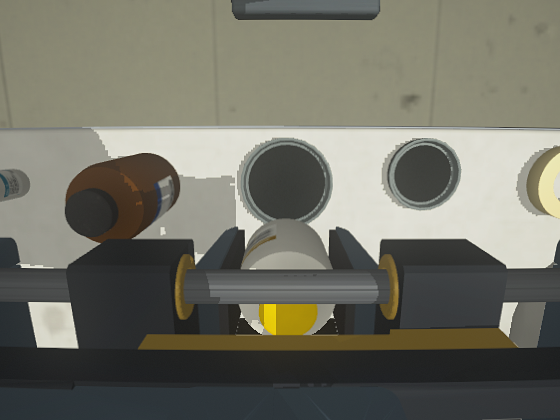

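The yellow-cap bottle is held upright. The large stand is at px (287,181) and mid stand 1 at (422,174).

Call:
arm_command(
  increments=[
    [[0.115,0.643,0],[0,0,0]],
    [[0.115,0.643,0],[0,0,0]],
    [[0.115,0.643,0],[0,0,0]],
    [[0.115,0.643,0],[0,0,0]],
    [[0.115,0.643,0],[0,0,0]],
    [[0,0,0.8],[0,0,0]],
    [[0,0,0.8],[0,0,0]],
    [[0,0,0.8],[0,0,0]],
    [[0,0,0.6],[0,0,0]],
    [[0,0,0.4],[0,0,0]],
    [[0,0,0.3],[0,0,0]],
    [[0,0,0],[0,0,0]],
  ],
)

```text
time: 15.12
tool_pos: [0.4725, 0.0815, 0.1018]
ee_rot: [-0.0, 0.0, 1.0, -0.0]
ft_force: [1.1, 0.1, -0.5]
finger_gap: 0.451
gripper_force: 12.0
```

Call:
arm_command(
  increments=[
    [[0,0.03,0.1],[0,0,0]],
    [[0,0,0.09],[0,0,0]],
    [[0,0,0],[0,0,0]],
  ],
)

```text
time: 15.5
tool_pos: [0.4725, 0.0829, 0.0947]
ee_rot: [0.0, 0.0, 1.0, -0.0]
ft_force: [-0.5, -0.3, -0.8]
finger_gap: 0.448
gripper_force: 12.0
```

Call:
arm_command(
  increments=[
    [[0,0,0],[0,0,0]],
    [[0,0,0],[0,0,0]],
    [[0,0,0],[0,0,0]],
    [[0,0,0],[0,0,0]],
    [[0,0,-0.3],[0,0,0]],
    [[0,0,-0.7],[0,0,0]],
    [[0,0,-1],[0,0,0]],
    [[0,0,-1],[0,0,0]],
    [[0,0,-1],[0,0,0]],
    [[0,0,-0.9],[0,0,0]],
  ],
  hand=-1,
)

```text
time: 16.75
tool_pos: [0.4723, 0.0829, 0.293]
ee_rot: [0.001, 0.0, 1.0, 0.0]
ft_force: [-0.5, 0.3, 0.0]
finger_gap: 1.0
gripper_force: 0.0
```

Call:
arm_command(
  increments=[
    [[-0.017,-0.811,0],[0,0,0]],
    [[-0.017,-0.811,0],[0,0,0]],
    [[-0.017,-0.811,0],[0,0,0]],
    [[-0.017,-0.811,0],[0,0,0]],
    [[-0.017,-0.811,0],[0,0,0]],
    [[-0.017,-0.811,0],[0,0,0]],
    [[-0.017,-0.811,0],[0,0,0]],
    [[-0.017,-0.811,0],[0,0,0]],
    [[-0.017,-0.811,0],[0,0,0]],
    [[-0.017,-0.811,0],[0,0,0]],
    [[-0.017,-0.811,0],[0,0,0]],
    [[-0.017,-0.811,0],[0,0,0]],
  ],
)

```text
time: 18.25
tool_pos: [0.4801, -0.3074, 0.2915]
ee_rot: [0.0, 0.0, 1.0, -0.0]
ft_force: [0.2, 0.2, 0.2]
finger_gap: 1.003
gripper_force: 0.0
```

```bash
python3 - <<'E'
from h import *
look('w4',[('blue',(.4805,-.307,.055),30,hue(85,110)),('pur',(.479,-.441,.063),25,hue(120,150)),('browncap',(.483,-.174,.116),35,dark)])
E
```

```text
[ 0.4801 -0.3074  0.2915]
blue [279 190  16  16 186] [ 0.4805 -0.3066  0.055 ]
pur [126 187  23  23 414] [ 0.4794 -0.4413  0.063 ]
browncap [ 425  196   55   44 1941] [ 0.4827 -0.1807  0.116 ]
```

View pics/w4.png

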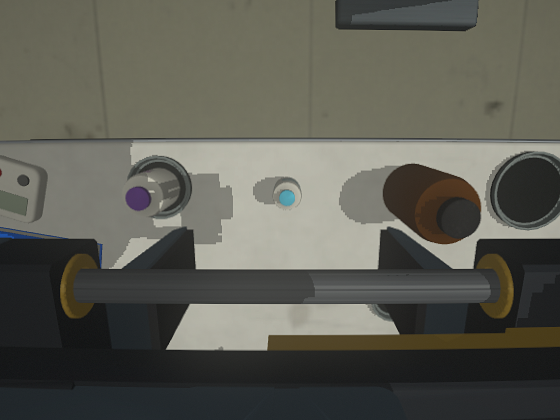

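Blue cap centred at (287,198), brown bottle to its right at (440,205), with about 15 mm clearance for the gripper body.

Call:
arm_command(
  increments=[
    [[0,0.02,0.8],[0,0,0]],
    [[0,0,0.8],[0,0,0]],
    [[0,0,0.8],[0,0,0]],
    [[0,0,0.8],[0,0,0]],
    [[0,0,0.8],[0,0,0]],
    [[0,0,0.6],[0,0,0]],
    [[0,0,0.4],[0,0,0]],
    [[0,0,0],[0,0,0]],
  ],
)

```text
time: 19.3
tool_pos: [0.4801, -0.3054, 0.0903]
ee_rot: [-0.001, 0.0, 1.0, 0.0]
ft_force: [-0.5, -0.0, -0.1]
finger_gap: 1.001
gripper_force: 0.0
```

Call:
arm_command(
  increments=[
    [[0,0,0],[0,0,0]],
    [[0,0,0],[0,0,0]],
    [[0,0,0],[0,0,0]],
    [[0,0,0],[0,0,0]],
    [[0,0,0],[0,0,0]],
    [[0,0,0],[0,0,0]],
    [[0,0,0],[0,0,0]],
    [[0,0,0],[0,0,0]],
    [[0,0,0],[0,0,0]],
    [[0,0,0],[0,0,0]],
  ],
  hand=1,
  grip_force=8,
)

```text
time: 20.55
tool_pos: [0.4803, -0.3056, 0.0906]
ee_rot: [-0.0, 0.0, 1.0, 0.0]
ft_force: [0.1, 0.2, -0.3]
finger_gap: 0.297
gripper_force: 8.0
```

Call:
arm_command(
  increments=[
    [[0,0,-0.8],[0,0,0]],
    [[0,0,-0.8],[0,0,0]],
    [[0,0,-0.8],[0,0,0]],
    [[0,0,-0.8],[0,0,0]],
    [[0,0,-0.8],[0,0,0]],
    [[-0.53,0.503,0],[0,0,0]],
    [[-0.53,0.503,0],[0,0,0]],
    [[-0.53,0.503,0],[0,0,0]],
    [[-0.53,0.503,0],[0,0,0]],
    [[-0.53,0.503,0],[0,0,0]],
    [[-0.53,0.503,0],[0,0,0]],
    [[0,0,0],[0,0,0]],
  ],
)

```text
time: 22.05
tool_pos: [0.6085, -0.1839, 0.2505]
ee_rot: [0.0, -0.0, 1.0, 0.0]
ft_force: [-1.2, -0.0, -0.7]
finger_gap: 0.297
gripper_force: 8.0
```

Call:
arm_command(
  increments=[
    [[0,0,0.8],[0,0,0]],
    [[0,0,0.8],[0,0,0]],
    [[0,0,0.8],[0,0,0]],
    [[0,0,0.7],[0,0,0]],
    [[0,0,0.4],[0,0,0]],
    [[0,0,0.2],[0,0,0]],
    [[0,0,0.1],[0,0,0]],
    [[0,0,0],[0,0,0]],
  ],
)

```text
time: 23.05
tool_pos: [0.6079, -0.1851, 0.0991]
ee_rot: [0.0, 0.0, 1.0, -0.0]
ft_force: [0.5, 0.1, 0.1]
finger_gap: 0.298
gripper_force: 8.0
```

Call:
arm_command(
  increments=[
    [[0,0,0.06],[0,0,0]],
    [[0,0,0.06],[0,0,0]],
    [[0,0,0],[0,0,0]],
  ],
)

```text
time: 23.42
tool_pos: [0.6076, -0.1849, 0.0938]
ee_rot: [-0.0, 0.0, 1.0, 0.0]
ft_force: [-0.8, 0.4, -0.3]
finger_gap: 0.297
gripper_force: 8.0
```

Call:
arm_command(
  increments=[
    [[0,0,0],[0,0,0]],
    [[0,0,0],[0,0,0]],
    [[0,0,0],[0,0,0]],
    [[0,0,0],[0,0,0]],
    [[0,0,0],[0,0,0]],
    [[0,0,-0.3],[0,0,0]],
    [[0,0,-0.7],[0,0,0]],
    [[0,0,-1],[0,0,0]],
    [[0,0,-1],[0,0,0]],
    [[0,0,-1],[0,0,0]],
    [[0,0,-0.9],[0,0,0]],
  ],
  hand=-1,
)

```text
time: 24.8
tool_pos: [0.6076, -0.185, 0.2924]
ee_rot: [0.001, 0.0, 1.0, -0.0]
ft_force: [0.3, -0.9, -0.4]
finger_gap: 1.0
gripper_force: 0.0
```

Call:
arm_command(
  increments=[
    [[0.625,0.05,0],[0,0,0]],
    [[0.625,0.05,0],[0,0,0]],
    [[0.625,0.05,0],[0,0,0]],
    [[0.625,0.05,0],[0,0,0]],
    [[0.625,0.05,0],[0,0,0]],
    [[0,0,0],[0,0,0]],
  ],
)

```text
time: 25.55
tool_pos: [0.4815, -0.1747, 0.2905]
ee_rot: [0.0, 0.001, 1.0, -0.0]
ft_force: [0.6, 0.2, 0.5]
finger_gap: 1.001
gripper_force: 0.0
```

```bash
python3 - <<'E'
from h import *
look('w5',[('browncap',(.483,-.175,.118),26,lambda h:(h[...,2]<90)&(h[...,1]<70)),('brownall',(.483,-.175,.07),70,lambda h:(h[...,2]<120)&(h[...,1]>100)),('blue',(.607,-.185,.058),30,hue(85,110))])
E
```

```text
[ 0.4815 -0.1747  0.2905]
browncap [ 267  196   42   42 1367] [ 0.4832 -0.1733  0.118 ]
brownall [ 253  176   69   67 1929] [ 0.483  -0.1716  0.07  ]
blue [270 316  14  14 165] [ 0.6075 -0.1841  0.058 ]
```

View pics/w5.png

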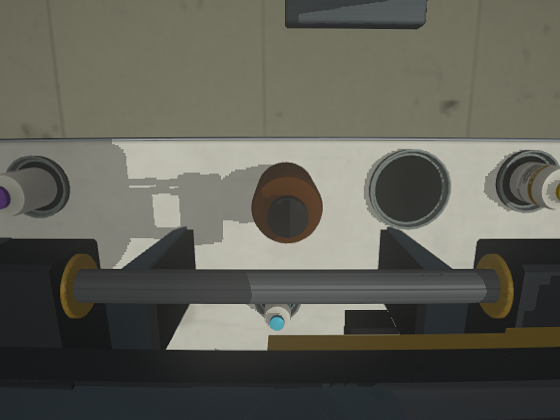

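Brown bottle centred at (287,203), with the small bottle in its stand behind at (277,318) and yellow in its stand at (535,182).

Call:
arm_command(
  increments=[
    [[-0.04,0.04,0],[0,0,0]],
    [[0,0,0.7],[0,0,0]],
    [[0,0,0.7],[0,0,0]],
    [[0,0,0.7],[0,0,0]],
    [[0,0,0.7],[0,0,0]],
    [[0,0,0.6],[0,0,0]],
    [[0,0,0.4],[0,0,0]],
    [[0,0,0.25],[0,0,0]],
    [[0,0,0],[0,0,0]],
  ],
)

```text
time: 26.72
tool_pos: [0.4843, -0.1732, 0.1276]
ee_rot: [-0.0, 0.0, 1.0, 0.0]
ft_force: [0.8, 0.7, -0.7]
finger_gap: 1.002
gripper_force: 0.0
```

Call:
arm_command(
  increments=[
    [[0,0,0],[0,0,0]],
    [[0,0,0],[0,0,0]],
    [[0,0,0],[0,0,0]],
    [[0,0,0],[0,0,0]],
    [[0,0,0],[0,0,0]],
    [[0,0,0],[0,0,0]],
    [[0,0,0],[0,0,0]],
    [[0,0,0],[0,0,0]],
  ],
  hand=1,
  grip_force=25,
)

```text
time: 27.72
tool_pos: [0.4846, -0.1734, 0.1282]
ee_rot: [0.0, 0.0, 1.0, -0.0]
ft_force: [-0.3, -0.1, 5.7]
finger_gap: 0.649
gripper_force: 25.0
```

Call:
arm_command(
  increments=[
    [[0,0,-0.3],[0,0,0]],
    [[0,0,-0.5],[0,0,0]],
    [[0,0,-0.4],[0,0,0]],
    [[0,0.35,0],[0,0,0]],
    [[0,0.64,0],[0,0,0]],
    [[0,0.64,0],[0,0,0]],
    [[0,0.64,0],[0,0,0]],
    [[0,0.6,0],[0,0,0]],
    [[0.02,0.34,0],[0,0,0]],
    [[0,0,0],[0,0,0]],
    [[0,0,0.4],[0,0,0]],
    [[0,0,0.3],[0,0,0]],
  ],
)

```text
time: 29.22
tool_pos: [0.4832, -0.0454, 0.1465]
ee_rot: [-0.0, 0.001, 1.0, 0.0]
ft_force: [-0.2, 0.3, -0.9]
finger_gap: 0.653
gripper_force: 25.0
```

Call:
arm_command(
  increments=[
    [[0,0,0.2],[0,0,0]],
    [[0,0,0.1],[0,0,0]],
    [[0,0,0],[0,0,0]],
  ],
)

```text
time: 29.6
tool_pos: [0.4835, -0.045, 0.1356]
ee_rot: [-0.0, 0.001, 1.0, 0.0]
ft_force: [0.4, 0.9, -2.0]
finger_gap: 0.644
gripper_force: 25.0
```

Call:
arm_command(
  increments=[
    [[0,0,0.05],[0,0,0]],
    [[0,0,0.04],[0,0,0]],
    [[0,0,0],[0,0,0]],
  ],
)

```text
time: 29.98
tool_pos: [0.4836, -0.0449, 0.1323]
ee_rot: [0.0, 0.0, 1.0, -0.0]
ft_force: [0.4, -0.1, -2.2]
finger_gap: 0.648
gripper_force: 25.0
```

Call:
arm_command(
  increments=[
    [[0,0,0],[0,0,0]],
    [[0,0,0],[0,0,0]],
    [[0,0,0],[0,0,0]],
    [[0,0,0],[0,0,0]],
    [[0,0,-0.3],[0,0,0]],
    [[0,0,-0.6],[0,0,0]],
    [[0,0,-0.9],[0,0,0]],
    [[0,0,-0.9],[0,0,0]],
    [[0,0,-0.9],[0,0,0]],
    [[0,0,-0.4],[0,0,0]],
    [[0,0,0],[0,0,0]],
  ],
  hand=-1,
)

```text
time: 31.35
tool_pos: [0.4838, -0.0449, 0.293]
ee_rot: [0.001, 0.0, 1.0, -0.0]
ft_force: [0.4, -0.5, -0.6]
finger_gap: 0.997
gripper_force: 0.0
```

```bash
python3 - <<'E'
from h import *
look('w6',[('browncap',(.482,-.045,.121),26,lambda h:(h[...,2]<90)&(h[...,1]<70)),('yel',(.473,.083,.063),30,hue(15,35)),('blue',(.607,-.185,.058),30,hue(85,110))])
im,d=cams.read_camera('scene');cl=cloud('scene',d);out=im[100:360,150:450]
cv2.imwrite('pics/s6.png',cv2.resize(out,None,fx=2,fy=2,interpolation=2)[...,::-1])
for n,(x,y,r) in dict(yel=(.473,.083,.02),brn=(.482,-.045,.025),blue=(.607,-.185,.012),pur=(.479,-.441,.02)).items():
    p=cl.reshape(-1,3);p=p[(np.hypot(p[:,0]-x,p[:,1]-y)<r)&(p[:,2]>.03)&(p[:,2]<.14)];t=p[p[:,2]>p[:,2].max()-.006];print(n,np.percentile(p[:,2],97).round(4),t.mean(0).round(4))
E
```

```text
[ 0.4838 -0.0449  0.293 ]
browncap [ 268  192   41   42 1371] [ 0.4825 -0.0432  0.121 ]
yel [417 175  26  25 497] [0.4736 0.0841 0.063 ]
blue none at 146.19034542277296 317.6730458624331
yel 0.067 [0.4723 0.0843 0.0655]
brn 0.1224 [ 0.4822 -0.0412  0.1206]
blue 0.062 [ 0.6033 -0.182   0.06  ]
pur 0.0664 [ 0.4781 -0.4397  0.0653]
```

View pics/s6.png

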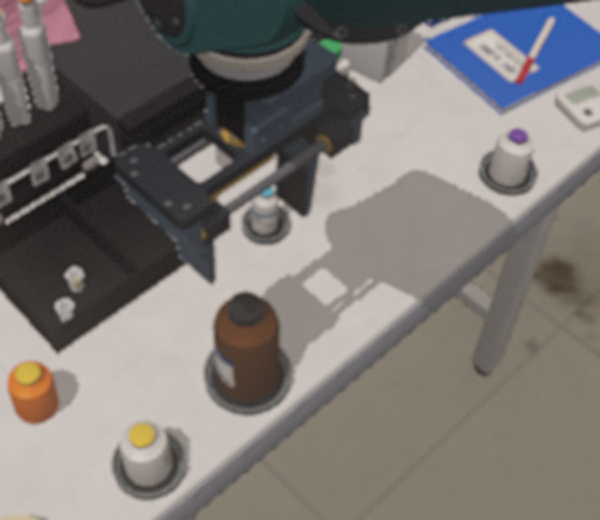

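All four bottles stand upright in their stands: yellow (145,460), brown (247,370), small (265,215) and purple (510,165). Their tops are 3–4 mm higher than before, which matches the stand floors.

```bash
python3 -c "
from cell import bot
print(bot.sign_off())"
```

```text
the job is handed in; nothing more can be done
None
```

The job is handed in: all four round bottles stand upright in the stands made for their sizes, the gripper stayed clear of the two flat-sided bottles, and it finished at about 31 s of the 122 s allowed; sign-off returned no verdict.

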